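Hang the drying frame on both hooks

TASK

Lift the steel drying frame by its upright handle tab and hang it on the stand so that the slots at both ends of its top rail drop over the two upturned hook ends and the rail lies fully down on both hook arms. The hook bar is clamped somewhere sideways on the stand, so feel gently for the place where both ends drop in, never push hard, and let go only when both sides are fully home. Leave the other things on the bench where they are.

Things in the scene. Friction and masses are not known exactly. Their poses are not given: they have to be found in the camera images.
- drying_frame: Loose steel drying frame, 0.28 to 0.46 kg, standing on two feet. Origin: centre of its underside; z up, y along its wide top rail, x across; same front and back. Rail: flat bar 200 (y) x 30 (x) x 6 mm, underside at z = 110, with a slot near each end. Below it, two 8 mm rods at y = +-18 go down to a small frame with pegs, 90 mm wide (y), z = 0 to 63, and feet 60 mm long (x).
- handle (a point): Point on the drying frame's upright grey handle tab, over the middle of the rail, 144 mm above the feet. The tab is 14 mm thick (frame x), 50 mm long (y), from the rail's top (z = 116) to z = 162 mm above the feet. Grasp it from above across its 14 mm.
- slot_left (a point): Middle of the drying frame's slot at y = +80 mm, at the rail's underside. Through slot 16 mm (x) by 12 mm (y). Contact between frame and stand is stiff and must stay below 25 N.
- slot_right (a point): Middle of the drying frame's slot at y = -80 mm, at the rail's underside. Through slot 16 mm (x) by 12 mm (y). Contact between frame and stand is stiff and must stay below 25 N.
- stand: Fixed stand that does not yield. Origin: on the bench below its cross bar; -x is its front, y along the cross bar, z up. Base plate x = -95 to 55, y = +-145, 12 mm high; posts at y = +-130, 164 high; cross bar x = -7 to 7, z = 123 to 145 mm. On its front is clamped a hook bar (190 mm long, reaches to x = -14, two black knobs to x = -22) that carries two hook arms forward.
- hook_middle (a point): Fixed point of the stand at its x = -60 mm, y = 0, z = 150 mm: midway between the hooks if the hook bar were centred. In truth the hook bar is rigidly clamped up to 24 mm to either side along the stand's y, unmeasured. Hung fully home the rail lies along y with its underside at this height and its slots at this x; resting on the hook tips it is 28 mm too high.
- rest_height (a point): Point on the stand at x = -30, y = 0, z = 150 mm: height of the hook arms' tops. The two arms are 160 mm apart (80 each side of the hook bar's middle), 12 mm wide, 10 thick, and reach to x = -69 mm; each ends in an upturned 8 mm pin at x = -60 mm, flat tip at z = 178 mm. The frame can come in from the front, rail above the tips, its body between the arms.
- beaker: Bystander, stays where it is: small clear plastic beaker, 59 mm across, 70 mm high. Origin: centre of its underside.
- vial: Bystander, stays where it is: vial with a screw cap, 27 mm across, 56 mm high. Origin: centre of its underside.
- timer: Bystander, stays where it is: flat white bench timer, 58x70x18 mm. Origin: centre of its underside.
- amber_flask: Bystander, stays where it is: amber bottle, 60 mm across, 122 mm high. Origin: centre of its underside.

How it is judged:
By the outcome, as a careful person would: the job done as asked, in the order asked, and still so for the second after the job is handed in, with the robot touching nothing.
It also fails if it takes over 58 s, if anything falls off the work surface, if the arm or the gripper's body presses on something with over 40 N, if the wrist force passes 120 N, or if a joint passes its speed limit or range.

ROBOT

A 6-joint arm with a two-finger parallel gripper is mounted at the origin on a cart in front of the work surface, level with it; the furniture and walls round the work are solid. World frame = base frame: x ahead of the robot, y to its left, z up, the work surface at z = 0. Lengths are in m, angles in rad, forces in N, time in s.
With the tool pointing down it reaches from about 0.375 to 0.975 m from the base axis. Payload 3.8 kg.
Tool frame: the origin (TCP) lies on the centre line of the jaws, within the pads' length; the fingertips stand 25 mm ahead of it and the grasp point (between the pads) lies 6 mm ahead of it; x points along the fingers, y is the direction in which the jaws open and shut, and the axes are right-handed (so a half turn about x gives the same grasp; the last joint's range is limited). The gripper opens to 85 mm and grips with 20 to 120 N. Pads are 22 mm wide; open, the fingers measure 114 mm over their backs; the gripper's body (76 mm by 85 mm) begins 54 mm behind the grasp point. The pads swing forward as they close: fully open they stand 13 mm farther back than shut.
Start: joints at [1.102, 0.264, 1.604, -0, 1.274, -0.037], TCP at [0.282, 0.613, 0.256] pointing down, gripper open.
Joint ranges: [-2.63, 2.63], [-0.94, 2.18], [0.31, 2.57], [-1.31, 4.45], [0, 2.66], [-2.55, 2.55]. Speed limits (rad/s): [2.57, 2.57, 3.14, 3.14, 3.14, 3.14].

INTERFACE

Orientations are given as a rotation vector (axis times angle).
In Python, from rig import get_state, imaging, workorder gives the robot as it stands.
- The arm moves only by the shell command python3 -m pendant 'ROWS' [FORCE]. ROWS is JSON, a list that holds one entry, the list of rows, each a list of 7 numbers: the turn, a rotation vector about the world's x, y, z in degrees, then the shift along the world's x, y, z in cm, then the opening, from 0 (shut) to 1 (fully open). A call has 1 to 5 rows; each row shifts and turns the pose as measured when the row begins; what a row does not reach is not made up. A row lasts 1/10 s, in which the tool goes at most 50 mm and 8.59 degrees, less where a joint would pass 70% of its speed; a pose out of reach is approached as far as the arm can. A call with a gripper value outside its range is refused whole. The fingers move at their own pace and stop on an object; FORCE is the grip in N (left out, the last holds). Time passes only in rows, so rows that do not move let the fingers close. It gives the time, the measured TCP pose, the force and the opening at its end, in the units of the state.
- get_state(): the state, without advancing time (a new reading comes with each control period).
- imaging.read_camera(name): name is "side" or "top" or "wrist"; returns a dict with "frame" (400x640x3 uint8, red, green, blue), "range_z" (400x640 float32, m along the optical axis (not along the pixel's ray), 0 where there is no reading), "K" (3x3 intrinsics, pixels), "xyz" and "rotation" of the camera in the world; the wrist camera has in their place "mount" (4x4, takes a point from camera to tool coordinates, whose origin is the TCP and whose axes are the tool frame's). Camera axes: x right, y up, looking along -z (the intrinsics and any distortion apply to the point x, -y, -z); pixel columns grow to the right and rows downward; lengths in m; the calibration is good to about 2 mm. A picture is of the moment at which its call begins: read the wrist's pose just before it.
- workorder.sign_off(): hands the job in, once; it reports no verdict.
The state is a dict: "time_s": time; "qpos": joint angles; "joint_vel": joint speeds; "effort": joint torques, N m; "eef_pos": TCP position; "eef_rot": TCP orientation; "contact_force": force on the tool from outside, world axes, zero at the start; "wrist_torque": the same for the moment, N m; "finger_gap": finger opening in m.
Only numpy, scipy, OpenCV 4.12 (cv2) and the standard library are available. Lean on these libraries where they do the work, as an engineer would, in place of code of your own. Each camera call takes 0.05 s, during which the arm holds its last target. There are 200 camera calls.

## Working session

There is one attempt and no reset: what is moved stays moved. The work goes in short steps, Python scripts to look and compute and a shell command to move; the robot and the scene stay as the last step left them, time stands still between calls to the robot, and variables do not carry over. Pictures are saved under pics/ and viewed, about 8 in all and at most 12, crops included, and the job is handed in when it is done.

```bash
mkdir -p pics; ls; cat > h.py <<'E'
import numpy as np, cv2
from scipy.spatial.transform import Rotation as R
from rig import get_state, imaging, workorder
def cam(name):
    s=get_state(); c=imaging.read_camera(name)
    if name=="wrist":
        T=np.eye(4);T[:3,:3]=R.from_rotvec(s["eef_rot"]).as_matrix();T[:3,3]=s["eef_pos"]
        T=T@np.array(c["mount"])
    else:
        T=np.eye(4);r=np.array(c["rotation"]);T[:3,:3]=r if r.shape==(3,3) else R.from_rotvec(r).as_matrix();T[:3,3]=c["xyz"]
    K=np.array(c["K"]);z=c["range_z"];v,u=np.mgrid[:z.shape[0],:z.shape[1]]
    X=(u-K[0,2])/K[0,0]*z;Y=(v-K[1,2])/K[1,1]*z
    P=np.stack([X,-Y,-z],-1)@T[:3,:3].T+T[:3,3]
    P[z==0]=np.nan
    return c,P,T
def save(c,n): cv2.imwrite(n,c["frame"][...,::-1])
E
python3 - <<'E'
from h import *
for n in ("top","side"):
    c,P,T=cam(n); save(c,f"pics/{n}0.png"); np.save(n,P); print(n,c["K"],T.round(3), [k for k in c])
print(get_state())
E
```

```text
pics
top [[398.81249506   0.         323.6932911 ]
 [  0.         398.81249506 207.27855169]
 [  0.           0.           1.        ]] [[ 0.     0.979 -0.202  0.338]
 [-1.    -0.    -0.002 -0.167]
 [-0.002  0.202  0.979  1.027]
 [ 0.     0.     0.     1.   ]] ['frame', 'range_z', 'K', 'xyz', 'rotation']
side [[408.85430198   0.         323.49603202]
 [  0.         408.85430198 195.05902709]
 [  0.           0.           1.        ]] [[ 0.899  0.224 -0.377  0.184]
 [-0.439  0.44  -0.784 -0.919]
 [-0.01   0.869  0.494  0.585]
 [ 0.     0.     0.     1.   ]] ['frame', 'range_z', 'K', 'xyz', 'rotation']
{'time_s': 0.1, 'qpos': array([ 1.10209443e+00,  2.64703487e-01,  1.60527420e+00, -3.10219033e-05,
        1.27371487e+00, -3.69094685e-02]), 'joint_vel': array([ 0.00082501, -0.00127168, -0.00145033,  0.00040578,  0.00108027,
        0.00047259]), 'effort': array([-4.67990787e-05, -5.16708934e+01, -3.68588877e+01, -6.81925803e-05,
        6.26421926e-03, -2.06829054e-05]), 'eef_pos': array([0.28221784, 0.61247535, 0.25504933]), 'eef_rot': array([ 0.33705449,  1.54463656, -0.34028053]), 'contact_force': array([-0.1765071 ,  0.04768043, -0.31354006]), 'wrist_torque': array([-0.00683219,  0.01453753,  0.03121051]), 'finger_gap': 0.08529942894246309}
```

View pics/top0.png

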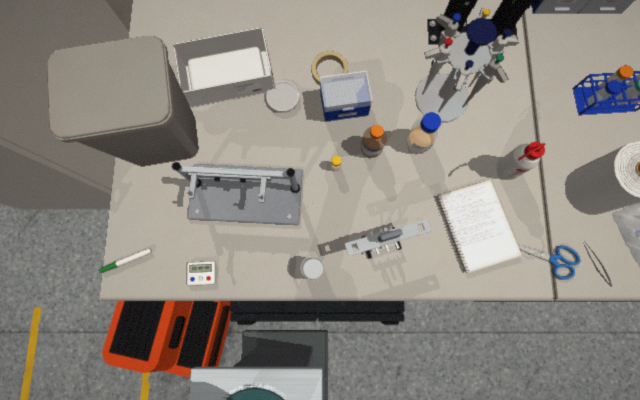

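View pics/side0.png

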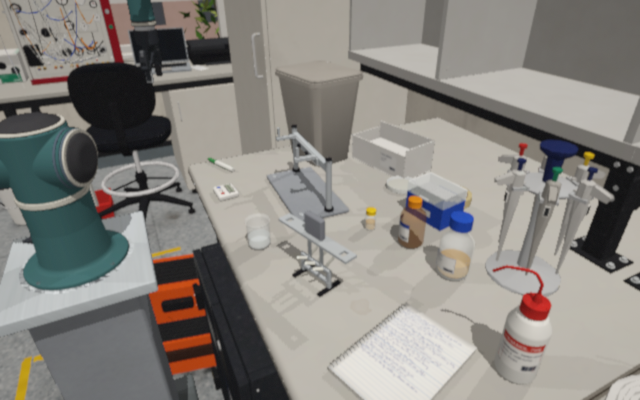

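The top view shows the stand at about (245,190), with its hooks pointing down the image towards the robot. The frame is at (388,238) with the beaker at (311,268) beside it. The side view agrees. Next I fit poses from depth.

```bash
python3 - <<'E'
from h import *
P=np.load("top.npy");S=np.load("side.npy")
def sub(P,x0,x1,y0,y1,z0,z1):
    Q=P.reshape(-1,3);Q=Q[~np.isnan(Q[:,0])]
    return Q[(Q[:,0]>x0)&(Q[:,0]<x1)&(Q[:,1]>y0)&(Q[:,1]<y1)&(Q[:,2]>z0)&(Q[:,2]<z1)]
def rect(n,Q):
    if len(Q)<5: print(n,len(Q));return
    r=cv2.minAreaRect(Q[:,:2].astype(np.float32)*1000); print(n,len(Q),"c",np.round(r[0],1),"sz",np.round(r[1],1),"ang",round(r[2],2),"z",Q[:,2].min().round(4),np.median(Q[:,2]).round(4),Q[:,2].max().round(4))
    if len(Q)>20:
        l=cv2.fitLine(Q[:,:2].astype(np.float32),cv2.DIST_HUBER,0,1e-4,1e-4).ravel();print("   line deg",np.degrees(np.arctan2(l[1],l[0])).round(2),"pt",l[2:].round(4))
u,v=388,238
print("near frame",P[238,388],P[190,245],P[268,311])
c=P[238,388][:2]; 
for n,A in(("top",P),("side",S)):
    print(n); b=(c[0]-.12,c[0]+.12,-.42,-.12)
    b=(.2,.45,-.5,-.15)
    rect("rail",sub(A,*b,.108,.122)); rect("tab",sub(A,*b,.15,.175)); 
    s=(.3,.65,-.12,.25)
    rect("base",sub(A,*s,.006,.018)); rect("crossbar",sub(A,*s,.137,.152)); rect("posts",sub(A,*s,.158,.17)); rect("pins",sub(A,*s,.170,.185))
E
python3 - <<'E'
import cv2
a=cv2.imread('pics/top0.png')[140:300,170:450]; b=cv2.imread('pics/side0.png')[115:300,230:390]
cv2.imwrite('pics/c1.png',cv2.vconcat([cv2.resize(a,(770,440),interpolation=3)]))
E
```

```text
near frame [ 0.44827917 -0.30564022  0.15839752] [0.59209858 0.04088387 0.01746087] [ 0.38989403 -0.1331928   0.03087135]
top
rail 411 c [ 445.2 -275.6] sz [ 30.1 125.6] ang 16.66 z 0.1128 0.1174 0.1216
   line deg -81.03 pt [ 0.4368 -0.26  ]
tab 35 c [ 446.8 -300.3] sz [26.9  6.4] ang 90.0 z 0.1516 0.1621 0.1647
   line deg -81.08 pt [ 0.448  -0.3013]
base 4898 c [481.5  62.8] sz [330.1 364.7] ang 2.15 z 0.006 0.0134 0.018
   line deg -74.35 pt [0.5459 0.0823]
crossbar 1192 c [573.4  39.3] sz [268.4  77. ] ang 86.62 z 0.1371 0.1462 0.152
   line deg 88.81 pt [0.5981 0.0446]
posts 133 c [577.   41.6] sz [276.8  72.8] ang 86.75 z 0.1592 0.1648 0.1698
   line deg 87.05 pt [0.6039 0.0417]
pins 30 c [545.7  55.2] sz [166.9   8.1] ang 86.7 z 0.1708 0.1788 0.182
   line deg 86.7 pt [0.5434 0.0385]
side
rail 410 c [ 444.  -280.9] sz [ 31.9 134.2] ang 15.42 z 0.1089 0.1153 0.1212
   line deg -80.36 pt [ 0.436  -0.2708]
tab 61 c [ 446.1 -305. ] sz [ 7.1 29.3] ang 2.32 z 0.1503 0.1571 0.1625
   line deg -75.55 pt [ 0.4459 -0.3031]
base 2498 c [498.8  39. ] sz [301.9 297.1] ang 0.09 z 0.006 0.0112 0.018
   line deg -88.65 pt [0.5608 0.0445]
crossbar 527 c [573.6  36.5] sz [267.1  78.3] ang 86.77 z 0.1373 0.1441 0.152
   line deg 86.33 pt [0.5932 0.0433]
posts 75 c [575.7  36.3] sz [277.1  72.5] ang 86.98 z 0.158 0.163 0.1696
   line deg 87.7 pt [ 0.5898 -0.0631]
pins 20 c [544.1  51.2] sz [168.6   6.7] ang 86.74 z 0.1705 0.1747 0.1779
```

View pics/c1.png

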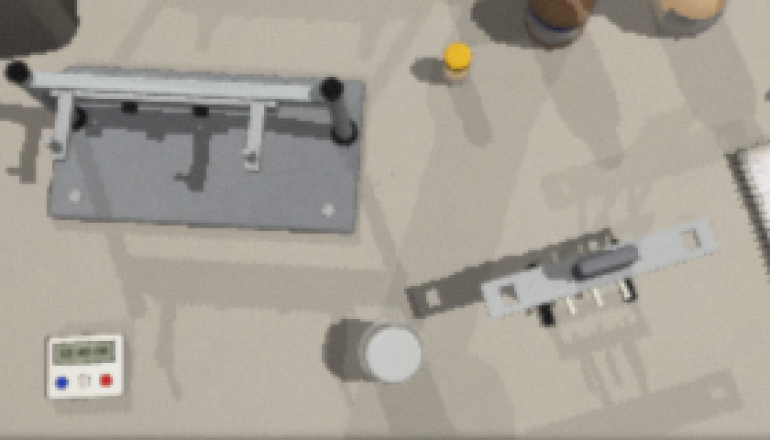

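The crop shows the slots at the rail ends, about (505,293) and (690,238), and both upright pins at about (57,145) and (252,155). My x bound cut the rail off, so I refit it with a wider one.

```bash
python3 - <<'E'
from h import *
for n in ("top","side"):
    P=np.load(n+".npy").reshape(-1,3);P=P[~np.isnan(P[:,0])]
    def sub(x0,x1,y0,y1,z0,z1):
        return P[(P[:,0]>x0)&(P[:,0]<x1)&(P[:,1]>y0)&(P[:,1]<y1)&(P[:,2]>z0)&(P[:,2]<z1)]
    for k,z0,z1 in(("rail",.109,.122),("tab",.13,.155),("tabtop",.155,.175)):
        Q=sub(.37,.53,-.45,-.17,z0,z1).astype(np.float32)
        r=cv2.minAreaRect(Q[:,:2]*1000);print(n,k,len(Q),np.round(r[0],1),np.round(r[1],1),round(r[2],2),np.median(Q[:,2]))
    Q=sub(.5,.57,-.1,.2,.170,.185)
    for s in(0,1):
        q=Q[(Q[:,1]>.05)==bool(s)];print("pin",len(q),q.mean(0).round(4),q.min(0).round(4),q.max(0).round(4))
    Q=sub(.57,.65,-.14,.25,.158,.17)
    for s in(0,1):
        q=Q[(Q[:,1]>.05)==bool(s)];print("post",len(q),q.mean(0).round(4),((q.min(0)+q.max(0))/2).round(4))
    Q=sub(.35,.42,-.2,-.08,.055,.08);print("beaker",Q.min(0).round(3),Q.max(0).round(3))
E
```

```text
top rail 903 [ 456.  -311.4] [ 30.2 200.3] 16.66 0.117321506
top tab 26 [ 448.9 -308.4] [ 9.6 43.4] 1.56 0.14209595
top tabtop 146 [ 455.6 -310.6] [14.  48.8] 16.17 0.16251735
pin 16 [ 0.5403 -0.0247  0.1778] [ 0.537  -0.0281  0.1708] [ 0.5452 -0.021   0.182 ]
pin 14 [0.5488 0.1347 0.1776] [0.5463 0.1323 0.172 ] [0.5515 0.1386 0.1814]
post 62 [ 0.5967 -0.0892  0.1649] [ 0.5968 -0.0891  0.1646]
post 58 [0.6112 0.1697 0.1647] [0.6109 0.1697 0.1647]
beaker [ 0.36  -0.165  0.057] [ 0.416 -0.108  0.076]
side rail 929 [ 454.4 -313.3] [ 32.9 201.9] 16.66 0.115326315
side tab 216 [ 449.8 -316.7] [11.8 51.2] 28.0 0.14279535
side tabtop 139 [ 454.2 -313.8] [14.9 51.1] 15.13 0.16031553
pin 12 [ 0.5396 -0.0283  0.1743] [ 0.5363 -0.033   0.1705] [ 0.5431 -0.0237  0.1779]
pin 8 [0.5485 0.1325 0.1747] [0.5454 0.1301 0.1706] [0.5522 0.1356 0.1775]
post 32 [ 0.5953 -0.0941  0.1624] [ 0.5963 -0.0932  0.1613]
post 17 [0.6092 0.1644 0.1625] [0.6095 0.1652 0.1622]
beaker [ 0.359 -0.168  0.055] [ 0.417 -0.105  0.072]
```

```bash
python3 - <<'E'
from h import *
s=get_state();M=R.from_rotvec(s["eef_rot"]).as_matrix();print(M.round(4));print("tool y ang",np.degrees(np.arctan2(M[1,1],M[0,1])))
# target: x down, y at ang
for a in (16.66,-163.34):
    y=np.array([np.cos(np.radians(a)),np.sin(np.radians(a)),0]);x=np.array([0,0,-1.]);T=np.stack([x,y,np.cross(x,y)],1)
    print(a,np.degrees(R.from_matrix(T@M.T).as_rotvec()).round(2))
E
```

```text
[[-9.000e-04  4.185e-01  9.082e-01]
 [-1.900e-03  9.082e-01 -4.185e-01]
 [-1.000e+00 -2.100e-03 -0.000e+00]]
tool y ang 65.26064148403997
16.66 [  0.08  -0.1  -48.6 ]
-163.34 [1.200e-01 1.000e-01 1.314e+02]
```

```bash
python3 -m pendant '[[[0,0,-6,3,-4,0.5,1],[0,0,-6,3,-4,0.5,1],[0,0,-6,3,-4,0.5,1],[0,0,-6,3,-4,0,1],[0,0,-6,3,-4,0,1]]]' && python3 -m pendant '[[[0,0,-6,0.5,-4.8,0,1],[0,0,-6,0.5,-4.8,0,1],[0,0,-6,0,-4.8,0,1],[0,0,0,0,-4.8,0,1],[0,0,0,0,-4.8,0,1]]]'&& python3 -m pendant '[[[0,0,0,0,-4.8,0,1],[0,0,0,0,-4.8,0,1],[0,0,0,0,-4.8,0,1],[0,0,0,0,-4.8,0,1],[0,0,0,0,-4.8,0,1]]]'
```

```text
time_s: 0.6
eef_pos: [0.4283, 0.4127, 0.2662]
eef_rot: [0.748, 1.442, -0.755]
contact_force: [1.5, 0.6, -0.4]
finger_gap: 0.0854
time_s: 1.1
eef_pos: [0.4403, 0.1634, 0.2636]
eef_rot: [0.999, 1.332, -1.009]
contact_force: [0.6, -1.3, -0.3]
finger_gap: 0.0854
time_s: 1.6
eef_pos: [0.4365, -0.0859, 0.2623]
eef_rot: [0.997, 1.332, -1.008]
contact_force: [0.8, 0.2, 0.4]
finger_gap: 0.0853
```

```bash
python3 -m pendant '[[[0,0,0,0.4,-4.8,0,1],[0,0,0,0.4,-4.8,0,1],[0,0,0,0.4,-4.8,0,1],[0,0,0,0.4,-4.8,0,1],[0,0,0,0.2,-3.4,0,1]]]' && python3 -m pendant '[[[0,0,0,0,0,0,1],[0,0,0,0,0,0,1]]]'
python3 - <<'E'
from h import *
s=get_state();M=R.from_rotvec(s["eef_rot"]).as_matrix();print("tool y ang",np.degrees(np.arctan2(M[1,1],M[0,1])),M[:,0],s["eef_pos"])
c,P,T=cam("wrist");save(c,"pics/w1.png");Q=P.reshape(-1,3);Q=Q[~np.isnan(Q[:,0])]
for k,z0,z1 in(("rail",.105,.125),("tabtop",.155,.172)):
    q=Q[(Q[:,2]>z0)&(Q[:,2]<z1)&(abs(Q[:,0]-.455)<.07)&(abs(Q[:,1]+.312)<.12)].astype(np.float32)
    r=cv2.minAreaRect(q[:,:2]*1000);print(k,len(q),np.round(r[0],1),np.round(r[1],1),round(r[2],2),np.median(q[:,2]))
E
```

```text
time_s: 2.1
eef_pos: [0.451, -0.3224, 0.2609]
eef_rot: [1.001, 1.331, -1.01]
contact_force: [1.6, 0.8, 0.0]
finger_gap: 0.0854
time_s: 2.3
eef_pos: [0.4499, -0.3268, 0.2594]
eef_rot: [1.005, 1.331, -1.015]
contact_force: [-1.1, 0.0, -0.2]
finger_gap: 0.0856
tool y ang 15.388344693536807 [-0.00900761 -0.00123363 -0.99995867] [ 0.44991511 -0.32681638  0.25941055]
rail 5191 [ 455.7 -311.3] [ 30.1 200.2] 16.77 0.116233215
tabtop 1029 [ 455.4 -311.2] [13.6 50.2] 16.67 0.16173287
```

View pics/w1.png

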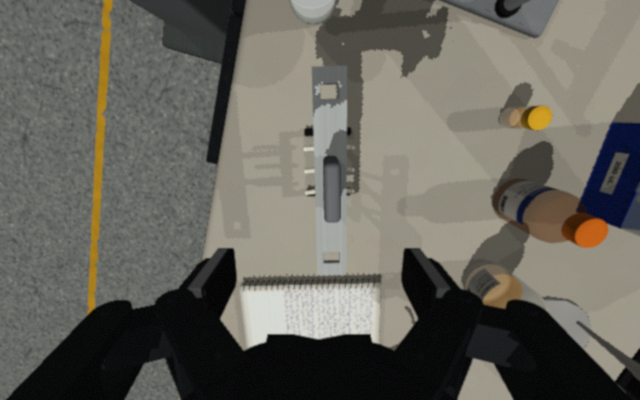

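The wrist view shows the rail running up the image, with slots at (328,92) and (330,258) and the tab at (332,190). All three cameras agree on centre (455.6, -311.3) mm, yaw 16.7°.

```bash
python3 -m pendant '[[[0.1,-0.5,1.3,0.6,1.55,0,1],[0,0,0,0,0,0,1],[0,0,0,0,0,-2.5,1],[0,0,0,0,0,0,1]]]' && python3 - <<'E'
from h import *
s=get_state();M=R.from_rotvec(s["eef_rot"]).as_matrix();print("tool y ang",np.degrees(np.arctan2(M[1,1],M[0,1])),M[:,0],s["eef_pos"])
E
```

```text
time_s: 2.75
eef_pos: [0.4569, -0.3045, 0.2343]
eef_rot: [0.987, 1.336, -0.984]
contact_force: [-0.7, 0.6, -1.0]
finger_gap: 0.0854
tool y ang 17.192919923579865 [ 0.00103637  0.00103749 -0.99999892] [ 0.45686879 -0.30450085  0.23434619]
```

```bash
python3 -m pendant '[[[0,0,-0.4,-0.1,-0.6,-1,1],[0,0,0,0,0,-1.5,1],[0,0,0,0,0,-1.5,1],[0,0,0,0,0,0,1],[0,0,0,0,0,0,1]]]' && python3 - <<'E'
from h import *
s=get_state();M=R.from_rotvec(s["eef_rot"]).as_matrix();print("tool y ang",np.degrees(np.arctan2(M[1,1],M[0,1])),M[:,0],s["eef_pos"])
E
```

```text
time_s: 3.25
eef_pos: [0.4568, -0.3096, 0.1933]
eef_rot: [0.989, 1.332, -0.987]
contact_force: [0.5, -0.1, 0.6]
finger_gap: 0.085
tool y ang 16.94386936295566 [ 3.10701038e-03 -6.80715691e-04 -9.99994942e-01] [ 0.45683162 -0.30958066  0.19331639]
```

```bash
python3 -m pendant '[[[0,0.2,0,-0.1,-0.15,-1.5,1],[0,0,0,0,0,-1.5,1],[0,0,0,0,0,-0.9,1],[0,0,0,0,0,0,1],[0,0,0,0,0,0,1]]]' && python3 - <<'E'
from h import *
s=get_state();M=R.from_rotvec(s["eef_rot"]).as_matrix();print("tool y ang",np.degrees(np.arctan2(M[1,1],M[0,1])),M[:,0],s["eef_pos"],s["contact_force"])
E
```

```text
time_s: 3.75
eef_pos: [0.4555, -0.3115, 0.1507]
eef_rot: [0.988, 1.335, -0.99]
contact_force: [0.1, -0.3, 0.0]
finger_gap: 0.0856
tool y ang 16.906043208495728 [-1.08136320e-03 -4.00424947e-04 -9.99999335e-01] [ 0.45550434 -0.31148363  0.15065247] [ 0.13199452 -0.30890496  0.00649714]
```

```bash
python3 -m pendant '[[[0,0,0,0,0,0,0.4],[0,0,0,0,0,0,0.1],[0,0,0,0,0,0,0],[0,0,0,0,0,0,0],[0,0,0,0,0,0,0]]]' 70; python3 -m pendant '[[[0,0,0,0,0,0,0],[0,0,0,0,0,0,0],[0,0,0,0,0,0,0]]]'
```

```text
time_s: 4.25
eef_pos: [0.4565, -0.3122, 0.1526]
eef_rot: [0.988, 1.332, -0.99]
contact_force: [-5.0, 0.3, 1.0]
finger_gap: 0.0131
time_s: 4.55
eef_pos: [0.4564, -0.3123, 0.1525]
eef_rot: [0.988, 1.332, -0.99]
contact_force: [0.7, 0.3, -1.4]
finger_gap: 0.0129
```

```bash
python3 -m pendant '[[[0,0,0,0,0,1,0],[0,0,0,0,0,2.5,0],[0,0,0,0,0,2.5,0],[0,0,0,0,0,2.5,0],[0,0,0,0,0,1.5,0]]]'; python3 -m pendant '[[[0,0,0,0,0,0.3,0],[0,0,-3,-0.2,3,0.2,0],[0,0,-3,-0.2,3,0.2,0],[0,0,-3,-0.1,3,0,0],[0,0,0,0,0,0,0]]]'
```

```text
time_s: 5.05
eef_pos: [0.4512, -0.3082, 0.2499]
eef_rot: [0.99, 1.349, -0.992]
contact_force: [0.7, -0.2, -3.1]
finger_gap: 0.0131
time_s: 5.55
eef_pos: [0.445, -0.216, 0.2573]
eef_rot: [1.116, 1.283, -1.117]
contact_force: [0.1, -0.5, -4.2]
finger_gap: 0.013
```

```bash
python3 -m pendant '[[[0,0,-3,0,3.5,0.2,0],[0,0,-3,0,3.5,0,0],[0,0,-3,0,3.5,0,0],[0,0,-2,0,3.5,0,0],[0,0,0,0,3.5,0,0]]]'; python3 -m pendant '[[[0,0,0,0,3,0,0],[0,0,0,0,3,0,0],[0,0,0,0,2,0,0],[0,0,0,0,0,0,0],[0,0,0,0,0,0,0]]]'
```

```text
time_s: 6.05
eef_pos: [0.4421, -0.0392, 0.255]
eef_rot: [1.265, 1.191, -1.272]
contact_force: [0.5, -0.4, -4.9]
finger_gap: 0.0131
time_s: 6.55
eef_pos: [0.4389, 0.0465, 0.2508]
eef_rot: [1.256, 1.2, -1.271]
contact_force: [1.0, 0.0, -4.5]
finger_gap: 0.0131
```

```bash
cat > m.py <<'E'
from h import *
import sys
s=get_state();M=R.from_rotvec(s["eef_rot"]).as_matrix();print("t",s["time_s"],"tool y ang",np.degrees(np.arctan2(M[1,1],M[0,1])).round(2),M[:,0].round(4),s["eef_pos"].round(4),"F",s["contact_force"].round(2),"T",s["wrist_torque"].round(3))
e=s["eef_pos"];zr=e[2]-.1525+.1145
tag=sys.argv[1]
for n in ("top","side","wrist"):
    c,P,T=cam(n);save(c,f"pics/{n}_{tag}.png");Q=P.reshape(-1,3);Q=Q[~np.isnan(Q[:,0])]
    q=Q[(abs(Q[:,2]-zr)<.009)&(np.linalg.norm(Q[:,:2]-e[:2],axis=1)<.115)]
    # rail ends only (away from fingers)
    d=M[:,2]*[1,1,0];d/=np.linalg.norm(d); d*=np.sign(d[1]); p=np.array([d[1],-d[0],0])
    a=(q-e)@d;b=(q-e)@p;q=q[(abs(a)>.045)&(abs(b)<.022)].astype(np.float32)
    if len(q)>30:
        r=cv2.minAreaRect(q[:,:2]*1000);a=(q-e)@d
        hi=q[a>0];lo=q[a<0]
        print(n,len(hi),len(lo),"rail c",np.round(r[0],1),np.round(r[1],1),round(r[2],2),"z hi/lo",[np.median(w[:,2]).round(4) if len(w) else None for w in(hi,lo)],"a",a.min().round(4),a.max().round(4))
    q=Q[(Q[:,2]>.172)&(Q[:,2]<.185)&(Q[:,0]>.525)&(Q[:,0]<.56)]
    for lo,hi in((-.05,0),(.115,.16)):
        w=q[(q[:,1]>lo)&(q[:,1]<hi)]
        if len(w): print("   pin",len(w),w.mean(0).round(4))
E
python3 m.py a
```

```text
t 6.55 tool y ang -3.9 [-0.0221  0.0103 -0.9997] [0.4389 0.0465 0.2508] F [ 0.98  0.02 -4.47] T [-0.041 -0.004 -0.044]
top 0 363 rail c [433.3 -25.5] [54.  30.3] 85.75 z hi/lo [None, np.float32(0.2153)] a -0.0992 -0.0452
   pin 14 [ 0.5408 -0.0247  0.1785]
side 24 147 rail c [437.   42.6] [199.   30.4] 86.0 z hi/lo [np.float32(0.2135), np.float32(0.2129)] a -0.1035 0.0955
   pin 9 [ 0.54   -0.0274  0.1752]
   pin 7 [0.5473 0.1301 0.1762]
wrist 5628 501 rail c [439.   61.9] [170.5  30.1] 86.06 z hi/lo [np.float32(0.2149), np.float32(0.2144)] a -0.0698 0.1007
   pin 126 [ 0.5399 -0.0224  0.1768]
   pin 199 [0.5481 0.1358 0.1772]
```

```bash
python3 - <<'E'
from h import *
for r in([.988,1.332,-.990],get_state()["eef_rot"]):
    print(R.from_rotvec(r).as_matrix()[:,0].round(4))
c,P,T=cam("wrist");Q=P.reshape(-1,3);Q=Q[~np.isnan(Q[:,0])]
e=get_state()["eef_pos"];q=Q[(abs(Q[:,2]-.2148)<.006)&(abs(Q[:,0]-e[0])<.018)&(abs(Q[:,1]-e[1])<.105)&(abs(Q[:,1]-e[1])>.03)]
A=np.c_[q[:,:2]-e[:2],np.ones(len(q))];print("slopes",np.linalg.lstsq(A,q[:,2],rcond=None)[0])
E
```

```text
[ 0.0011 -0.0023 -1.    ]
[-0.0216  0.0107 -0.9997]
slopes [-0.02280951  0.0047592   0.21477937]
```

View pics/wrist_a.png

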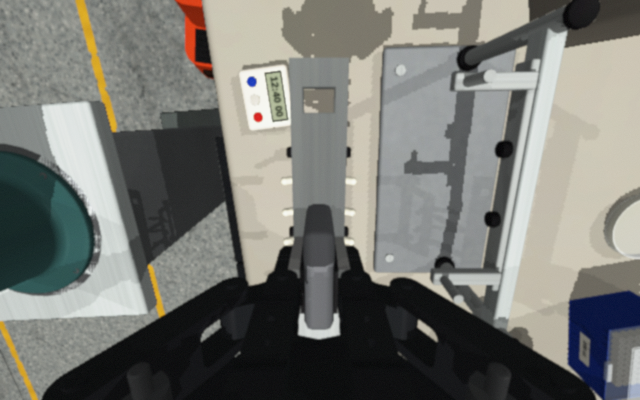

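The wrist view shows the rail in the jaws, slot at (319,100), timer to its left, and both hook pins at about (465,85) and (443,280) ahead. Before going in I level the frame and correct its yaw.

```bash
python3 -m pendant '[[[-0.3,-1.3,0.9,0,0.5,0,0],[0,0,0,2,0.2,0.2,0],[0,0,0,2,0,0,0],[0,0,0,2,0,0,0],[0,0,0,2,0,0,0]]]'; python3 -m pendant '[[[0,0,0,1.2,0,0,0],[0,0,0,0.6,0,0,0],[0,0,0,0,0,0,0],[0,0,0,0,0,0,0],[0,0,0,0,0,0,0]]]'; python3 m.py b
```

```text
time_s: 7.25
eef_pos: [0.5193, 0.0508, 0.2533]
eef_rot: [1.257, 1.182, -1.246]
contact_force: [-0.2, -0.5, -3.9]
finger_gap: 0.0134
time_s: 7.75
eef_pos: [0.5384, 0.05, 0.2529]
eef_rot: [1.257, 1.181, -1.247]
contact_force: [-0.3, 0.5, -4.2]
finger_gap: 0.0132
t 7.75 tool y ang -3.32 [ 0.0045  0.0039 -1.    ] [0.5384 0.05   0.2529] F [-0.27  0.52 -4.2 ] T [ 0.03   0.031 -0.013]
top 73 345 rail c [538.1  39.7] [178.5  30.8] 86.4 z hi/lo [np.float32(0.2173), np.float32(0.2177)] a -0.0996 0.079
   pin 13 [ 0.5411 -0.0247  0.1785]
   pin 1 [0.5492 0.1392 0.1789]
side 44 143 rail c [538.   49.7] [204.6  31. ] 86.63 z hi/lo [np.float32(0.2151), np.float32(0.2154)] a -0.1026 0.102
   pin 8 [ 0.5396 -0.0276  0.1757]
   pin 7 [0.5482 0.1316 0.1755]
wrist 5669 501 rail c [539.2  65.9] [170.1  30.1] 86.77 z hi/lo [np.float32(0.2165), np.float32(0.2167)] a -0.0691 0.101
   pin 127 [0.5492 0.1357 0.178 ]
```

```bash
python3 -m pendant '[[[0,0,0.2,0.6,0.5,0,0],[0,0,0,0,0,-1,0],[0,0,0,0,0,-1,0],[0,0,0,0,0,0,0],[0,0,0,0,0,0,0]]]'; python3 m.py c
```

```text
time_s: 8.4
eef_pos: [0.5442, 0.0558, 0.2308]
eef_rot: [1.254, 1.183, -1.243]
contact_force: [-0.1, -0.5, -3.9]
finger_gap: 0.013
t 8.4 tool y ang -3.07 [ 0.0044  0.004  -1.    ] [0.5442 0.0558 0.2308] F [-0.1 -0.5 -3.9] T [-0.001  0.038  0.022]
top 73 332 rail c [544.   45.8] [179.1  30.9] 86.87 z hi/lo [np.float32(0.1951), np.float32(0.1957)] a -0.0995 0.0795
   pin 9 [ 0.5409 -0.0237  0.1791]
   pin 4 [0.5488 0.1369 0.1806]
side 44 138 rail c [543.   52.8] [204.7  30.4] 86.59 z hi/lo [np.float32(0.1928), np.float32(0.1928)] a -0.1055 0.0992
   pin 8 [ 0.5397 -0.0272  0.1755]
wrist 5640 503 rail c [544.7  71.7] [170.1  30.1] 86.87 z hi/lo [np.float32(0.1946), np.float32(0.1948)] a -0.0691 0.101
   pin 154 [0.5493 0.1358 0.1781]
```

```bash
python3 - <<'E'
import cv2
w=cv2.imread('pics/wrist_c.png')[40:160,250:390]; t=cv2.imread('pics/top_c.png')[140:240,170:310]
cv2.imwrite('pics/c2.png',cv2.hconcat([cv2.resize(w,(400,343),interpolation=2),cv2.resize(t,(400,343),interpolation=2)]))
E
```

```text
(no output)
```

View pics/c2.png

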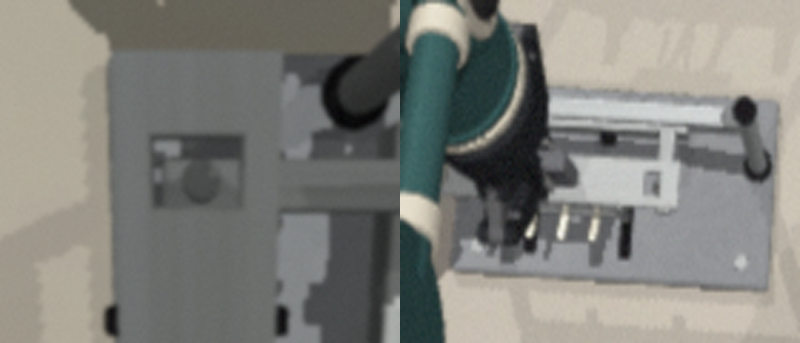

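The wrist crop shows the left pin inside the slot outline, centred across the rail but low in the slot, partly from perspective. I work that out in 3D before lowering.

```bash
cat > slot.py <<'E'
from h import *
c,P,T=cam("wrist");s=get_state();e=s["eef_pos"];zr=e[2]-.1525+.1162+.0003
K=np.array(c["K"])
# rail top mask around slot; find hole contour
m=((abs(P[...,2]-zr)<.0035)&(abs(P[...,0]-e[0])<.03)&(P[...,1]>e[1]+.05)&(P[...,1]<e[1]+.11)).astype(np.uint8)
cs,h=cv2.findContours(m,cv2.RETR_CCOMP,cv2.CHAIN_APPROX_NONE)
holes=[k for k,hh in zip(cs,h[0]) if hh[3]>=0 and cv2.contourArea(k)>60]
for k in holes:
    k=k.reshape(-1,2).astype(float)
    d=np.c_[(k[:,0]-K[0,2])/K[0,0],-(k[:,1]-K[1,2])/K[1,1],-np.ones(len(k))]@T[:3,:3].T
    p=T[:3,3]+d*((zr-T[2,3])/d[:,2])[:,None]
    r=cv2.minAreaRect((p[:,:2]*1000).astype(np.float32));print("slot px",k.min(0),k.max(0),np.round(r[0],2),np.round(r[1],1),round(r[2],1),"zr",round(zr,4))
Q=P.reshape(-1,3);Q=Q[~np.isnan(Q[:,0])]
q=Q[(Q[:,2]>.1755)&(Q[:,2]<.181)&(abs(Q[:,0]-.549)<.008)&(abs(Q[:,1]-.136)<.008)]
if len(q): r=cv2.minAreaRect((q[:,:2]*1000).astype(np.float32));print("pin",len(q),np.round(r[0],2),np.round(r[1],1),q.mean(0).round(4))
E
python3 slot.py
```

```text
slot px [302.  86.] [334. 114.] [548.53 136.45] [13.4 16.4] 89.3 zr 0.1957
pin 157 [549.3 135.9] [7.6 7.4] [0.5493 0.1359 0.1782]
```

```bash
python3 -m pendant '[[[0,0,0,0.07,-0.06,-0.4,0],[0,0,0,0,0,-0.4,0],[0,0,0,0,0,0,0]]]'; python3 slot.py; python3 -m pendant '[[[0,0,0,0,0,-0.3,0],[0,0,0,0,0,-0.3,0],[0,0,0,0,0,0,0]]]'
```

```text
time_s: 8.9
eef_pos: [0.546, 0.055, 0.224]
eef_rot: [1.256, 1.181, -1.241]
contact_force: [-0.1, -0.7, -4.5]
finger_gap: 0.0131
slot px [302.  87.] [334. 113.] [550.09 135.79] [12.6 16.4] 87.0 zr 0.1883
pin 169 [549.24 135.91] [7.3 7.2] [0.5493 0.1358 0.1782]
time_s: 9.25
eef_pos: [0.5462, 0.055, 0.2179]
eef_rot: [1.256, 1.18, -1.241]
contact_force: [1.1, 0.7, -4.2]
finger_gap: 0.013
```

```bash
python3 -m pendant '[[[0,0,0,-0.08,0,-0.1,0],[0,0,0,0,0,-0.3,0],[0,0,0,0,0,-0.3,0]]]'; python3 -m pendant '[[[0,0,0,0,0,-0.2,0],[0,0,0,0,0,-0.2,0],[0,0,0,0,0,0,0]]]'; python3 slot.py; python3 - <<'E'
from h import *
s=get_state();print(s["contact_force"],s["wrist_torque"],s["eef_pos"])
E
```

```text
time_s: 9.55
eef_pos: [0.5457, 0.055, 0.2109]
eef_rot: [1.256, 1.18, -1.24]
contact_force: [-0.4, -0.1, -3.9]
finger_gap: 0.0132
time_s: 9.85
eef_pos: [0.5452, 0.055, 0.2058]
eef_rot: [1.256, 1.181, -1.241]
contact_force: [-0.2, -0.9, -3.7]
finger_gap: 0.013
slot px [302.  87.] [334. 113.] [549.33 135.85] [12.6 16.5] 87.0 zr 0.17
pin 216 [549.21 135.98] [7.4 7.5] [0.5492 0.1359 0.1782]
[ 1.04866917 -0.7292556  -4.52503322] [-0.02316552  0.05336929 -0.04947975] [0.54532044 0.05501231 0.20596633]
```

Both slots are on their pins, with no change in force. I keep lowering in small steps.

```bash
python3 -m pendant '[[[0,0,0,0,0,-0.3,0],[0,0,0,0,0,-0.3,0],[0,0,0,0,0,0,0]]]'; python3 -m pendant '[[[0,0,0,0,0,-0.2,0],[0,0,0,0,0,-0.1,0],[0,0,0,0,0,0,0]]]'; python3 slot.py;
```

```text
time_s: 10.2
eef_pos: [0.5455, 0.0551, 0.1998]
eef_rot: [1.256, 1.18, -1.24]
contact_force: [0.1, -0.3, -4.3]
finger_gap: 0.0129
time_s: 10.5
eef_pos: [0.5456, 0.055, 0.1964]
eef_rot: [1.256, 1.18, -1.24]
contact_force: [0.0, -0.6, -4.5]
finger_gap: 0.013
slot px [303.  87.] [334. 114.] [549.89 135.6 ] [13.1 16.1] 87.0 zr 0.1605
pin 248 [549.21 135.78] [7.7 7.5] [0.5492 0.1358 0.1781]
```

```bash
python3 -m pendant '[[[0,0,0,-0.03,0,-0.1,0],[0,0,0,0,0,-0.1,0],[0,0,0,0,0,0,0]]]'; python3 -m pendant '[[[0,0,0,0,0,-0.1,0],[0,0,0,0,0,0,0]]]';python3 -m pendant '[[[0,0,0,0,0,-0.1,0],[0,0,0,0,0,0,0]]]'
```

```text
time_s: 10.85
eef_pos: [0.5454, 0.055, 0.1945]
eef_rot: [1.256, 1.18, -1.24]
contact_force: [0.3, 0.7, -4.6]
finger_gap: 0.0133
time_s: 11.05
eef_pos: [0.5454, 0.0551, 0.1935]
eef_rot: [1.256, 1.18, -1.24]
contact_force: [-0.3, 0.4, -3.2]
finger_gap: 0.0129
time_s: 11.25
eef_pos: [0.5457, 0.0551, 0.1927]
eef_rot: [1.257, 1.179, -1.239]
contact_force: [0.2, -1.1, -4.6]
finger_gap: 0.0134
```

```bash
for i in 1 2 3; do python3 -m pendant '[[[0,0,0,0,0,-0.05,0],[0,0,0,0,0,0,0]]]' | grep -E "pos|force"; done; python3 - <<'E'
from h import *
print(get_state()["wrist_torque"])
E
```

```text
eef_pos: [0.5458, 0.0551, 0.1927]
contact_force: [-0.0, 0.2, -3.8]
eef_pos: [0.5459, 0.0551, 0.1926]
contact_force: [-0.5, 0.7, -3.0]
eef_pos: [0.5459, 0.0551, 0.1926]
contact_force: [-0.5, 0.2, -2.9]
[-0.01416606  0.14795785  0.00396945]
```

```bash
for i in 1; do python3 -m pendant '[[[0,0,0,0,0,-0.1,0],[0,0,0,0,0,0,0]]]' | grep -E "pos|rot|force"; done; python3 m.py d
```

```text
eef_pos: [0.546, 0.0551, 0.1926]
eef_rot: [1.257, 1.179, -1.238]
contact_force: [-0.7, 0.0, -2.2]
t 12.05 tool y ang -3.09 [ 0.0109  0.0044 -0.9999] [0.546  0.0551 0.1926] F [-0.74  0.03 -2.16] T [-0.014  0.177  0.018]
top 46 321 rail c [548.5  41.2] [170.5  36.6] 86.96 z hi/lo [np.float32(0.1569), np.float32(0.1571)] a -0.0989 0.0716
   pin 13 [ 0.5407 -0.025   0.1781]
side 48 135 rail c [546.8  54.2] [203.1  37.3] 87.92 z hi/lo [np.float32(0.1549), np.float32(0.155)] a -0.1026 0.1006
   pin 7 [ 0.5398 -0.0269  0.1758]
   pin 2 [0.5463 0.1304 0.1754]
wrist 6360 501 rail c [550.4  70.8] [170.3  37.1] 87.0 z hi/lo [np.float32(0.1561), np.float32(0.1562)] a -0.0692 0.101
   pin 267 [0.5492 0.1358 0.178 ]
```

```bash
cat > sl.py <<'E'
from h import *
c,P,T=cam("wrist");Q=P.reshape(-1,3);Q=Q[~np.isnan(Q[:,0])]
s=get_state();e=s["eef_pos"];zr=e[2]-.0363
q=Q[(abs(Q[:,2]-zr)<.004)&(abs(Q[:,0]-e[0])<.018)&(Q[:,1]-e[1]<.105)&(Q[:,1]-e[1]>.03)]
A=np.c_[q[:,:2]-e[:2],np.ones(len(q))];print("slopes",np.linalg.lstsq(A,q[:,2],rcond=None)[0],"F",s["contact_force"],s["wrist_torque"],e)
q=Q[(abs(Q[:,2]-.150)<.003)&(abs(Q[:,0]-.57)<.012)&(abs(Q[:,1]-.136)<.01)]
print("arm top",len(q),np.median(q[:,2]) if len(q) else 0)
E
python3 sl.py
```

```text
slopes [ 0.00997028 -0.00196203  0.15627794] F [-1.88434749 -0.29650544  0.0863617 ] [ 0.01060929  0.37704975 -0.04042476] [0.54601789 0.0550569  0.19254292]
arm top 707 0.15018468566863818
```

```bash
python3 -m pendant '[[[0,0.8,0,0.03,0,0,0],[0,0,0,0,0,0,0],[0,0,0,0,0,0,0]]]'; python3 sl.py; python3 -m pendant '[[[0,0,0,0,0,-0.05,0],[0,0,0,0,0,0,0]]]'; python3 sl.py
```

```text
time_s: 12.55
eef_pos: [0.5467, 0.055, 0.1926]
eef_rot: [1.25, 1.189, -1.249]
contact_force: [-1.4, -0.2, 0.3]
finger_gap: 0.0129
slopes [-0.00329554 -0.00095609  0.15627766] F [-2.20746899 -0.95998279  0.90429191] [0.07818825 0.29315947 0.05294369] [0.54671778 0.0550804  0.19256214]
arm top 705 0.15018101324634583
time_s: 12.8
eef_pos: [0.5467, 0.0551, 0.1926]
eef_rot: [1.25, 1.189, -1.249]
contact_force: [-1.9, -0.4, -1.0]
finger_gap: 0.0128
slopes [-0.00442957 -0.00072129  0.15626806] F [-2.85203922  0.1327759   1.21576997] [0.07009716 0.33707984 0.00372807] [0.54670684 0.05505891 0.19255042]
arm top 701 0.15019040564337754
```

```bash
python3 - <<'E'
from h import *
c,P,T=cam("side");w,_,_=cam("wrist")
a=cv2.resize(c["frame"][110:230,245:365],(400,400),interpolation=2);b=cv2.resize(w["frame"][40:300,240:500],(400,400),interpolation=2)
cv2.imwrite("pics/c3.png",cv2.hconcat([a,b])[...,::-1])
E
python3 slot.py
```

```text
slot px [302.  87.] [334. 113.] [550.42 135.89] [12.6 16.6] 87.0 zr 0.1566
pin 264 [549.34 135.74] [7.6 7.5] [0.5493 0.1358 0.1782]
```

View pics/c3.png

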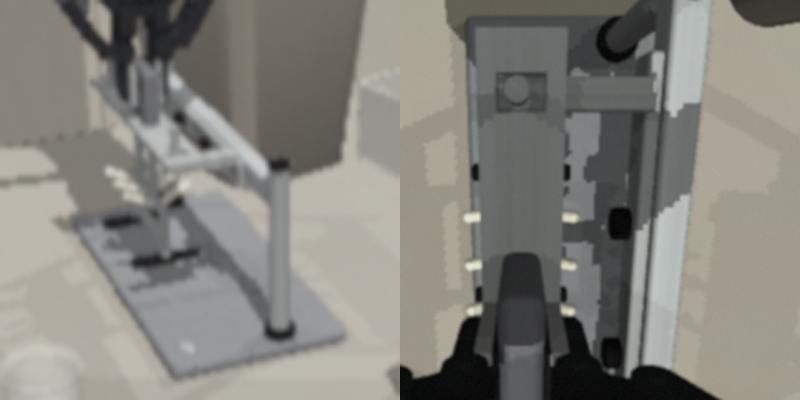

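Both pins stand up through their slots: left at (515,88) in the wrist panel, right at (178,125) in the side panel. The rail lies on the arms. Releasing with a small opening.

```bash
python3 -m pendant '[[[0,0,0,0,0,0,0.2],[0,0,0,0,0,0,0.3],[0,0,0,0,0,0,0.4],[0,0,0,0,0,0,0.4],[0,0,0,0,0,0,0.4]]]' 20; python3 - <<'E'
from h import *
s=get_state();print(s["contact_force"],s["eef_pos"])
E
```

```text
time_s: 13.5
eef_pos: [0.5486, 0.0552, 0.1929]
eef_rot: [1.253, 1.186, -1.246]
contact_force: [0.0, 0.5, 0.3]
finger_gap: 0.0344
[0.01901699 0.49797955 0.2721173 ] [0.54861131 0.05519319 0.19291937]
```

```bash
python3 -m pendant '[[[0,0,0,-0.2,0,0.5,0.4],[0,0,0,0,0,1.5,0.4],[0,0,0,0,0,2,0.4],[0,0,0,0,0,3,0.4],[0,0,0,0,0,3,0.4]]]'; python3 -m pendant '[[[0,0,0,-3,0,2,0.4],[0,0,0,-3,0,2,0.4],[0,0,0,-3,0,0,0.4],[0,0,0,-2,0,0,0.4],[0,0,0,0,0,0,0.4]]]'; python3 - <<'E'
from h import *
for n in("top","side","wrist"):
    c,P,T=cam(n);Q=P.reshape(-1,3);Q=Q[~np.isnan(Q[:,0])]
    if n!="top": 
        save(c,f"pics/f_{n}.png")
    q=Q[(abs(Q[:,2]-.156)<.004)&(abs(Q[:,0]-.546)<.03)&(abs(Q[:,1]-.055)<.115)].astype(np.float32)
    r=cv2.minAreaRect(q[:,:2]*1000);d=[np.median(q[(q[:,1]-.055)*k>.06][:,2]).round(4) for k in(1,-1)]
    print(n,len(q),np.round(r[0],1),np.round(r[1],1),round(r[2],1),"z L/R",d)
    for y,x in((.1358,.549),(-.0235,.5405)):
        w=Q[(Q[:,2]>.171)&(Q[:,2]<.182)&(abs(Q[:,0]-x)<.01)&(abs(Q[:,1]-y)<.01)];print("  pin",len(w),w.mean(0).round(4) if len(w) else "")
import cv2
a=cv2.imread("pics/f_side.png")[100:240,235:375];b=cv2.imread("pics/f_wrist.png")
cv2.imwrite("pics/f.png",cv2.hconcat([cv2.resize(a,(300,300)),cv2.resize(b,(480,300))]))
E
```

```text
time_s: 14.0
eef_pos: [0.5428, 0.055, 0.2939]
eef_rot: [1.248, 1.192, -1.253]
contact_force: [0.4, 0.5, -0.2]
finger_gap: 0.0341
time_s: 14.5
eef_pos: [0.4335, 0.0552, 0.3503]
eef_rot: [1.259, 1.178, -1.237]
contact_force: [0.1, -0.8, -0.2]
finger_gap: 0.0343
top 733 [551.6  46.7] [182.9  47.7] 89.3 z L/R [np.float32(0.1572), np.float32(0.1568)]
  pin 0 
  pin 13 [ 0.5409 -0.0248  0.1782]
side 254 [545.5  53.2] [206.2  30.8] 86.9 z L/R [np.float32(0.1548), np.float32(0.155)]
  pin 9 [0.5482 0.1317 0.1746]
  pin 9 [ 0.5398 -0.0279  0.1754]
wrist 3704 [550.6  55.9] [200.4  40. ] 87.3 z L/R [np.float32(0.1562), np.float32(0.1562)]
  pin 72 [0.5483 0.136  0.1774]
  pin 57 [ 0.54   -0.0225  0.1769]
```

View pics/f.png

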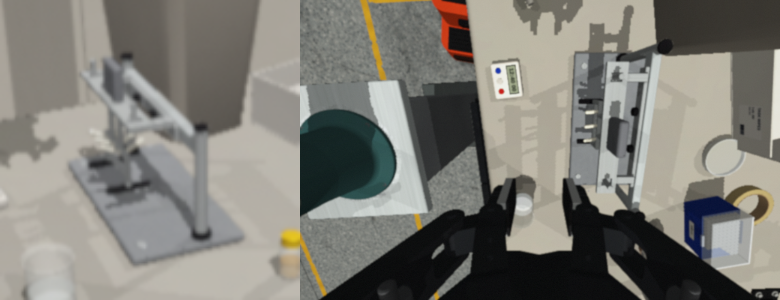

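The frame hangs level: rail top at 0.1562 m on both sides, both pins through their slots, gripper clear.

```bash
python3 -c "
from rig import workorder; print(workorder.sign_off())"
```

```text
the job is handed in; nothing more can be done
None
```

The drying frame is hanging on the stand with both slots over their hook pins and the rail flat on both arms. I handed the job in at about 15 s of the 58 s allowed.

- **How it went:** I gripped the handle tab, lifted the frame and levelled it. The cameras put the hook bar about 11 mm to the stand's left, so I lined up both slots there and lowered in small steps. At touchdown the vertical force reading rose by only about 5–6 N, roughly the frame's weight. I levelled a 0.6° pitch and then let go.
- **Last checks:** From the wrist camera, the rail top was at 0.1562 m on both sides; fully home should be 0.156 m. Both pin tips showed about 21 mm above the rail. The gripper was clear and reading no real force.
- **Where the checks disagreed:** The side camera read 1–3 mm off the wrist camera throughout, about the size of its stated calibration error. In the last top view the arm hid the left pin, but the wrist and side views showed it.
- **Not measured:** I did not re-measure the bystanders at the end. No move was aimed near them, and the timer and beaker looked in place in the last picture.

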